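# Pump a specimen case until its indicator pin is out

### The job

Seal the specimen transport case on the reception desk: press the big round knob of its spring plunger down with the fingertips and let it come up again, over and over, until the slim metal indicator pin in the lid has popped fully out, then leave the plunger up. Only push on the plunger: do not touch the pin, and neither lift nor move the bottle, glove box, marker and mouse that stand around.

Things in the scene. Friction and masses are not known exactly. Their poses are not given: they have to be found in the camera images.
- case: specimen transport case fixed to the desk on a 180 by 250 mm steel docking plate: a white box with a grey lid, 160 (its x) by 230 (its y) by 105 mm high. Origin at the centre of its underside, z up; clasps and a carrying handle on its -x side. In the lid stand the plunger (55 mm to +y of the centre) and the indicator pin (50 mm to -y), both vertical; they are the only things that stand up from the lid.
- plunger_top (a point): centre of the top of the plunger's black mushroom knob (46 mm wide, flat top 38 mm wide, 15 mm thick), on an 18 mm steel stem over a 54 mm wide, 10 mm high black collar; this point lies 152 mm above the desk when up and 134 mm when fully pressed
- plunger (a joint): how far the plunger is pressed down: 0 = up (rest), 0.018 m = fully down, at a hard stop. Its spring takes about 5 N to start and about 9 N at full depth, and brings it up by itself within about half a second of release
- pin_top (a point): centre of the top of the indicator pin, a plain round metal pin of 16 mm diameter in a 30 mm wide, 12 mm high black collar; 119 mm above the desk (2 mm above its collar) when fully in, 141 mm when fully out
- pin (a joint): how far the pin stands out: 0 = in, about 0.022 m = fully out, where it stops rising. It starts fully in. Each full press of the plunger drives it about 3.6 mm further out, a shorter press less (the first 3 mm or so of a press do nothing); the pin keeps its height while the plunger comes up. About six full strokes are needed, more if they are short; further strokes after it is fully out do no harm
- bottle: loose closed white bottle, 64 mm wide, 145 mm high, standing behind the case; origin at the centre of its underside
- glovebox: loose cardboard glove box, 120 by 75 by 55 mm, beside the case (+y side of the case); origin at the centre of its underside
- marker: loose marker pen lying flat, 125 mm long (its x), 16 mm thick, on the clasp side of the case; origin at the centre of its underside
- mouse: loose computer mouse, 105 by 62 by 30 mm, beside the case (-y side of the case); origin at the centre of its underside

How it is judged:
By the outcome, as a careful person would: the job done as asked, in the order asked, and still so for the second after the job is handed in, with the robot touching nothing.
It also fails if it takes over 45 s, if anything falls off the work surface, if the arm or the gripper's body presses on something with over 40 N, if the wrist force passes 120 N, or if a joint passes its speed limit or range.

### The arm

A 6-joint arm with a two-finger parallel gripper is mounted at the origin on the work surface. World frame = base frame: x ahead of the robot, y to its left, z up, the work surface at z = 0. Lengths are in m, angles in rad, forces in N, time in s.
With the tool pointing down it reaches from about 0.225 to 0.725 m from the base axis. Payload 3.1 kg.
Tool frame: the origin (TCP) lies midway between the tips of the shut fingers; the grasp point (between the pads) lies 19 mm behind it; z points along the fingers, y is the direction in which the jaws open and shut (so a half turn about z gives the same grasp; the last joint's range is limited). The gripper opens to 85 mm and grips with 20 to 120 N. Pads are 22 mm wide; open, the fingers measure 114 mm over their backs; the gripper's body (76 mm by 85 mm) begins 54 mm behind the grasp point. The pads swing forward as they close: fully open they stand 13 mm farther back than shut.
Start: joints at [1.093, 0.048, 0.099, 1.622, 0, 1.443], TCP at [0.18, 0.493, 0.231] pointing down, gripper open.
Joint ranges: [-2.91, 2.91], [-0.99, 1.94], [-1.21, 1.42], [-2.12, 2.29], [-1.49, 1.47], [-3.14, 3.14]. Speed limits (rad/s): [2.79, 2.79, 3.14, 3.14, 3.14, 3.14].

### API

Orientations are given as a unit quaternion [w, x, y, z].
In Python, from bench import * gives the robot as it stands.
- The arm moves only by the tool step_arm, never from a script. Its argument "targets" is a list that holds one entry, the list of rows, each a list of 5 numbers: the shift along the tool's x, y, z in mm, then the turn about the tool's z in rad, then the opening, from 0 (shut) to 1 (fully open). In form: [[[tx, ty, tz, roll, gripper], ...]]. A call has 1 to 12 rows; each row shifts and turns the commanded pose from where the row before left it, along the tool's axes as they then stand; what a row does not reach is not made up. A row lasts 1/8 s, in which the tool goes at most 62.5 mm and 10.7 degrees, less where a joint would pass 70% of its speed; a pose out of reach is approached as far as the arm can. A call is refused whole if a number of a shift passes 62.5 or a number of a turn 0.188, either way. A call with a gripper value outside its range is refused whole. The fingers move at their own pace and stop on an object; "newtons" is the grip in N (left out, the last holds). Time passes only in rows, so rows that do not move let the fingers close. It gives the time, the measured TCP pose, the force and the opening at its end, in the units of the state.
- sense(): the state, without advancing time (a new reading comes with each control period).
- get_image(name): name is "scene" or "top"; returns (picture, depth): 420x560x3 uint8, red, green, blue; 420x560 float32, m along the optical axis (not along the pixel's ray), 0 where there is no reading.
- calibration(name): a dict with "mtx" (3x3 intrinsics, pixels), "k1" (the pictures are not rectified: a ray, as slopes to the right and down, at radius r is drawn at 1 + k1 r^2 times it, then the intrinsics apply), "eye" and "orientation" of the camera in the world. Camera axes: x right, y down, z forward; pixel columns grow to the right and rows downward; lengths in m; the calibration is good to about 2 mm. A picture is of the moment at which its call begins. calibration takes no time and is no camera call.
- close_job(): hands the job in, once; it reports no verdict.
Trained networks look in the newest picture that a camera, given by its name, has taken for a name from the list of things; names that differ only in an ending like _2 or _b are one class to them, and where a whole thing is asked for, a point or a joint stands for the part that bears it (a point fixed in the world has none). Each returns a list of dicts, best first, with "score" (0 to 1); they miss things now and then, are a little off and sometimes report something else, mostly with a low value. They report only what shows in the picture. A call takes as long as a camera call.
- masks_of(label, camera): "region" (420x560 bool, what is visible of it).
- place_of(label, camera): "xyz" ([x, y, z] in m, in world coordinates, good to about 4 mm: a listed point, or the origin of a listed thing).
The state is a dict: "time": time; "joint_pos": joint angles; "qd": joint speeds; "effort": joint torques, N m; "position": TCP position; "ee_rot": TCP orientation; "contact_force": force on the tool from outside, world axes, zero at the start; "torque": the same for the moment, N m; "opening": finger opening in m.
Only numpy, scipy, OpenCV 4.12 (cv2) and the standard library are available. Lean on these libraries where they do the work, as an engineer would, in place of code of your own. Each camera call takes 0.05 s, during which the arm holds its last target.

## Working session

There is one attempt and no reset: what is moved stays moved. The work goes in short steps, Python scripts to look and compute and a tool call to move; the robot and the scene stay as the last step left them, time stands still between calls to the robot, and variables do not carry over. Pictures are saved under pics/ and viewed, and the job is handed in when it is done.

Besides the shell and the picture viewer there is one more tool, called after ">>>" by a JSON object that holds its "method" and its "body", one argument or row to a line. step_arm: Moves the arm, as the interface text tells. Its arguments: {"type":"object","properties":{"targets":{"type":"array","items":{"type":"array","items":{"type":"array","items":{"type":"number"}}}},"newtons":{"type":"number"}},"required":["targets"]}

```bash
mkdir -p pics
python3 - <<'E'
from bench import *
import cv2,numpy as np
s=sense();print({k:np.round(v,3) for k,v in s.items()})
for c in("scene","top"):
    im,d=get_image(c);cv2.imwrite(f"pics/{c}0.png",im[:,:,::-1])
    for l in("plunger_top","pin_top","case","bottle"):
        print(c,l,[(np.round(r["xyz"],3),round(r["score"],2)) for r in place_of(l,c)][:2])
E
```

```text
{'time': np.float64(0.0), 'joint_pos': array([1.093, 0.049, 0.098, 1.622, 0.   , 1.443]), 'qd': array([ 0.001, -0.001,  0.   ,  0.001, -0.   ,  0.003]), 'effort': array([-0.0000e+00, -3.3879e+01,  3.2001e+01,  2.0000e-02, -0.0000e+00,
        0.0000e+00]), 'position': array([0.18 , 0.493, 0.23 ]), 'ee_rot': array([-0.   ,  0.174,  0.985, -0.001]), 'contact_force': array([-0.371,  0.754,  0.301]), 'torque': array([-0.01 , -0.004, -0.001]), 'opening': np.float64(0.085)}
scene plunger_top [(array([ 0.605, -0.054,  0.155]), 0.64)]
scene pin_top [(array([ 0.577, -0.157,  0.122]), 0.36)]
scene case [(array([ 0.591, -0.106,  0.002]), 0.9)]
scene bottle [(array([ 0.784, -0.088, -0.005]), 0.63)]
top plunger_top [(array([ 0.608, -0.057,  0.15 ]), 0.74)]
top pin_top [(array([0.705, 0.1  , 0.001]), 0.71), (array([ 0.575, -0.152,  0.117]), 0.38)]
top case [(array([ 0.587, -0.109, -0.002]), 0.58)]
top bottle [(array([ 0.79 , -0.086, -0.   ]), 0.92)]
```

View pics/scene0.png

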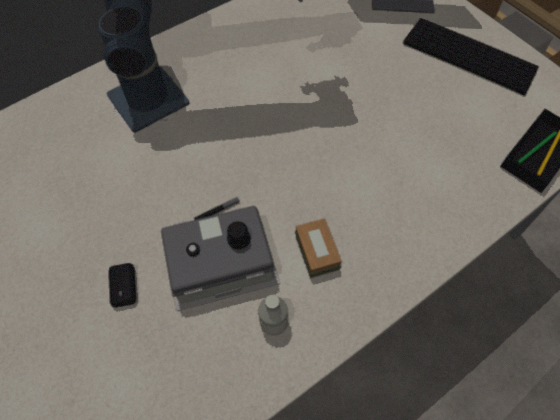

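View pics/top0.png

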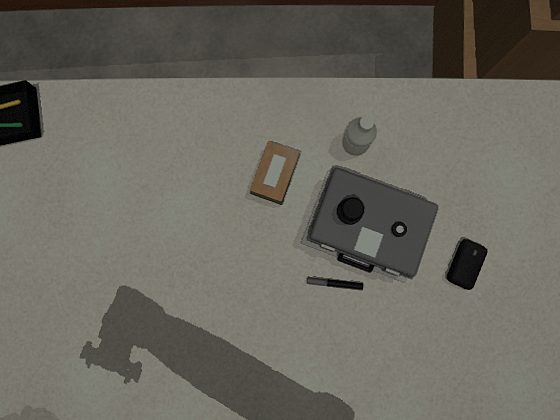

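The knob shows at (238,235) in the scene view and (350,210) in the top view. The pin is at (193,249) and (400,229). Next I refine the knob position from depth.

```bash
cat > h.py <<'E'
from bench import *
import cv2,numpy as np
from scipy.spatial.transform import Rotation as R
def cloud(c):
    im,d=get_image(c);k=calibration(c);K=np.array(k["mtx"])
    v,u=np.mgrid[0:420,0:560]
    p=np.stack([u,v],-1).reshape(-1,1,2).astype(float)
    n=cv2.undistortPoints(p,K,np.array([k["k1"],0,0,0,0.])).reshape(420,560,2)
    P=np.dstack([n*d[...,None],d])
    q=np.array(k["orientation"])
    M=R.from_quat(q[[1,2,3,0]]).as_matrix() if q.shape==(4,) else q
    W=P@M.T+np.array(k["eye"]);W[d==0]=np.nan
    return im,W
def top_of(W,c,r,lo,hi):
    m=(np.hypot(W[...,0]-c[0],W[...,1]-c[1])<r)&(W[...,2]>lo)&(W[...,2]<hi)
    Q=W[m]; mn,mx=Q.min(0),Q.max(0)
    return len(Q),Q.mean(0).round(4),((mn+mx)/2).round(4),(mx-mn).round(4), np.median(Q[:,2]).round(4)
E
python3 - <<'E'
from h import *
for c in("scene","top"):
    im,W=cloud(c)
    print(c,top_of(W,(.606,-.055),.04,.145,.165), top_of(W,(.576,-.155),.03,.112,.15))
E
```

```text
scene (314, array([ 0.6109, -0.0577,  0.1514]), array([ 0.6091, -0.0573,  0.1508]), array([0.0449, 0.0442, 0.0112]), np.float64(0.1515)) (139, array([ 0.5735, -0.1559,  0.1175]), array([ 0.5725, -0.156 ,  0.1173]), array([0.0296, 0.0286, 0.0102]), np.float64(0.1175))
top (410, array([ 0.6085, -0.0554,  0.1512]), array([ 0.6087, -0.0555,  0.1507]), array([0.0448, 0.043 , 0.0102]), np.float64(0.1513)) (178, array([ 0.572 , -0.1535,  0.1172]), array([ 0.5721, -0.1541,  0.1169]), array([0.0284, 0.0283, 0.0097]), np.float64(0.1171))
```

>>> {"method": "step_arm", "body": {
  "targets": [
    [[-37,-23,0,0,0],[-37,-23,0,0,0],[-37,-23,0,0,0],[-37,-23,0,0,0],[-37,-23,0,0,0],[-37,-23,0,0,0],[-37,-23,0,0,0],[-37,-23,0,0,0]]
  ]
}}

```text
time: 1.6
position: [0.3958, 0.2177, 0.2315]
ee_rot: [0.0, 0.174, 0.985, 0.0]
contact_force: [0.8, 0.4, 0.1]
opening: 0.0001
```

>>> {"method": "step_arm", "body": {
  "targets": [
    [[-37,-23,0,0,0],[-37,-23,0,0,0],[-37,-23,0,0,0],[-37,-23,0,0,0],[-37,-23,0,0,0],[-37,-23,0,0,0],[-37,-23,0,0,0],[-37,-23,0,0,0],[0,0,0,0,0],[0,0,0,0,0]]
  ]
}}

```text
time: 2.85
position: [0.6096, -0.0551, 0.2311]
ee_rot: [-0.0, 0.174, 0.985, 0.0]
contact_force: [0.1, 0.3, -0.4]
opening: 0.0002
```

>>> {"method": "step_arm", "body": {
  "targets": [
    [[0,0,35,0,0],[0,0,36,0,0],[0,0,8,0,0],[0,0,9,0,0],[0,0,5,0,0],[0,0,0,0,0],[0,0,0,0,0]]
  ]
}}

```text
time: 3.72
position: [0.6099, -0.0544, 0.142]
ee_rot: [0.001, 0.173, 0.985, 0.0]
contact_force: [-4.3, 1.4, 5.5]
opening: 0.0001
```

>>> {"method": "step_arm", "body": {
  "targets": [
    [[0,0,5,0,0],[0,0,5,0,0],[0,0,0,0,0],[0,0,0,0,0]]
  ]
}}

```text
time: 4.22
position: [0.6104, -0.0546, 0.1341]
ee_rot: [0.002, 0.173, 0.985, 0.0]
contact_force: [-5.1, 1.5, 10.9]
opening: 0.0001
```

>>> {"method": "step_arm", "body": {
  "targets": [
    [[0,0,-16,0,0],[0,0,-18,0,0],[0,0,0,0,0],[0,0,0,0,0],[0,0,0,0,0]]
  ]
}}

```text
time: 4.85
position: [0.6094, -0.0554, 0.1609]
ee_rot: [-0.001, 0.174, 0.985, 0.0]
contact_force: [-0.1, 0.3, -0.4]
opening: -0.0002
```

Run:
```python
from h import *
for c in("scene","top"):
    im,W=cloud(c);cv2.imwrite(f"pics/{c}1.png",cv2.resize(im[150:330,120:300] if c=="scene" else im[120:300,260:480],None,fx=3,fy=3)[:,:,::-1])
    print(c,top_of(W,(.573,-.155),.012,.112,.16),np.nanmax(W[...,2][np.hypot(W[...,0]-.573,W[...,1]+.155)<.012]))
s=sense();print(s["time"],s["position"],s["contact_force"])
```

```text
scene (86, array([ 0.5747, -0.1552,  0.1204]), array([ 0.5732, -0.1551,  0.1199]), array([0.0229, 0.0229, 0.0132]), np.float64(0.1204)) 0.12648000613811938Traceback (most recent call last):
  File "<stdin>", line 4, in <module>
  File "h.py", line 16, in top_of
    Q=W[m]; mn,mx=Q.min(0),Q.max(0)
                  ~~~~~^^^
    return umr_minimum(a, axis, None, out, keepdims, initial, where)
ValueError: zero-size array to reduction operation minimum which has no identity
```

View pics/scene1.png

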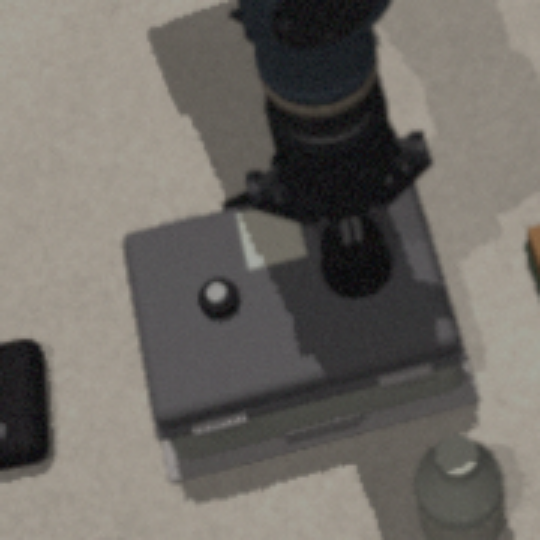

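View pics/top1.png

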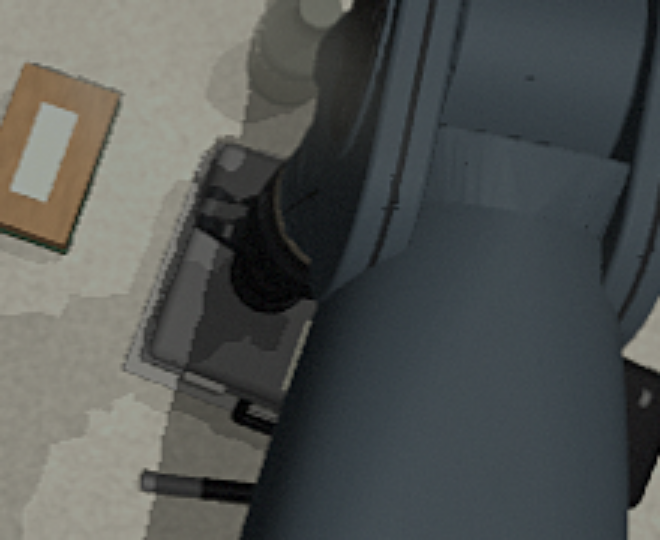

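The pin's bright top at (216,292) in the scene crop has risen and the knob has come up again. The arm blocks the top view. The stroke works, so I repeat it.

>>> {"method": "step_arm", "body": {
  "targets": [
    [[0,0,12,0,0],[0,0,13,0,0],[0,0,11,0,0],[0,0,0,0,0],[0,0,0,0,0]]
  ]
}}

```text
time: 5.58
position: [0.6109, -0.0556, 0.1339]
ee_rot: [0.004, 0.174, 0.985, -0.0]
contact_force: [-8.0, 1.1, 25.6]
opening: 0.0
```

>>> {"method": "step_arm", "body": {
  "targets": [
    [[0,0,-18,0,0],[0,0,-18,0,0],[0,0,0,0,0],[0,0,0,0,0],[0,0,0,0,0],[0,0,12,0,0],[0,0,13,0,0],[0,0,11,0,0],[0,0,0,0,0],[0,0,0,0,0]]
  ]
}}

```text
time: 6.82
position: [0.6106, -0.0555, 0.1339]
ee_rot: [0.003, 0.174, 0.985, -0.0]
contact_force: [-9.2, 1.2, 25.7]
opening: 0.0
```

>>> {"method": "step_arm", "body": {
  "targets": [
    [[0,0,-18,0,0],[0,0,-18,0,0],[0,0,0,0,0],[0,0,0,0,0],[0,0,0,0,0]]
  ]
}}

```text
time: 7.45
position: [0.609, -0.0552, 0.1603]
ee_rot: [-0.002, 0.174, 0.985, 0.0]
contact_force: [-0.2, -0.2, -0.1]
opening: 0.0001
```

Run:
```python
from h import *
im,W=cloud("scene");cv2.imwrite("pics/scene2.png",cv2.resize(im[150:330,120:300],None,fx=3,fy=3)[:,:,::-1])
Z=W[...,2][np.hypot(W[...,0]-.573,W[...,1]+.155)<.012];print(np.sort(Z)[-25:].round(4))
print([(r["xyz"],r["score"]) for r in place_of("pin_top","scene")])
s=sense();print(s["time"],s["position"],s["contact_force"])
```

```text
[0.1296 0.1297 0.1297 0.1298 0.13   0.1301 0.1302 0.1304 0.1304 0.1305
 0.1305 0.1307 0.131  0.131  0.1313 0.1314 0.1321 0.1324 0.1326 0.1326
 0.1333 0.1334 0.1336 0.1345 0.1353]
[([0.5758, -0.1561, 0.1276], 0.46)]
7.55 [ 0.60929216 -0.05527106  0.16087144] [-0.7111671  -0.94465689 -0.23032155]
```

>>> {"method": "step_arm", "body": {
  "targets": [
    [[0,0,12,0,0],[0,0,12,0,0],[0,0,11,0,0],[0,0,0,0,0],[0,0,0,0,0],[0,0,-17,0,0],[0,0,-18,0,0],[0,0,0,0,0],[0,0,0,0,0],[0,0,0,0,0]]
  ]
}}

```text
time: 8.8
position: [0.609, -0.0552, 0.1604]
ee_rot: [-0.002, 0.174, 0.985, 0.0]
contact_force: [0.2, -0.8, 1.2]
opening: 0.0002
```

>>> {"method": "step_arm", "body": {
  "targets": [
    [[0,0,12,0,0],[0,0,12,0,0],[0,0,11,0,0],[0,0,0,0,0],[0,0,0,0,0],[0,0,-17,0,0],[0,0,-18,0,0],[0,0,0,0,0],[0,0,0,0,0],[0,0,0,0,0]]
  ]
}}

```text
time: 10.05
position: [0.609, -0.0553, 0.1604]
ee_rot: [-0.002, 0.174, 0.985, 0.0]
contact_force: [0.9, 0.3, 0.1]
opening: 0.0002
```

>>> {"method": "step_arm", "body": {
  "targets": [
    [[0,0,12,0,0],[0,0,12,0,0],[0,0,11,0,0],[0,0,0,0,0],[0,0,0,0,0],[0,0,-17,0,0],[0,0,-18,0,0],[0,0,0,0,0],[0,0,0,0,0],[0,0,0,0,0]]
  ]
}}

```text
time: 11.3
position: [0.6091, -0.0552, 0.1604]
ee_rot: [-0.002, 0.174, 0.985, 0.0]
contact_force: [-0.3, -1.0, -0.5]
opening: -0.0006
```

>>> {"method": "step_arm", "body": {
  "targets": [
    [[0,0,12,0,0],[0,0,12,0,0],[0,0,11,0,0],[0,0,0,0,0],[0,0,0,0,0],[0,0,-17,0,0],[0,0,-18,0,0],[0,0,0,0,0],[0,0,0,0,0],[0,0,0,0,0]]
  ]
}}

```text
time: 12.55
position: [0.609, -0.0552, 0.1604]
ee_rot: [-0.002, 0.174, 0.985, 0.0]
contact_force: [0.4, -1.1, -0.6]
opening: 0.0001
```

Run:
```python
from h import *
im,W=cloud("scene");cv2.imwrite("pics/scene3.png",cv2.resize(im[150:330,120:300],None,fx=3,fy=3)[:,:,::-1])
Z=W[...,2][np.hypot(W[...,0]-.573,W[...,1]+.155)<.012];print(np.sort(Z)[-25:].round(4))
print([(r["xyz"],r["score"]) for r in place_of("pin_top","scene")])
s=sense();print(s["time"],s["position"],s["contact_force"])
```

```text
[0.1411 0.1411 0.1412 0.1413 0.1415 0.1415 0.1415 0.1417 0.1418 0.1419
 0.1419 0.1419 0.142  0.142  0.1421 0.1423 0.1426 0.1427 0.1427 0.1428
 0.1429 0.143  0.1442 0.1444 0.1462]
[([0.5794, -0.1555, 0.1396], 0.39)]
12.65 [ 0.60931287 -0.05527821  0.1608806 ] [ 0.0543122   0.38017102 -0.13485971]
```

The pin top reads about 141 mm. I add two more strokes to be sure, then back off and check.

>>> {"method": "step_arm", "body": {
  "targets": [
    [[0,0,12,0,0],[0,0,12,0,0],[0,0,11,0,0],[0,0,0,0,0],[0,0,0,0,0],[0,0,-17,0,0],[0,0,-18,0,0],[0,0,0,0,0],[0,0,0,0,0],[0,0,0,0,0]]
  ]
}}

```text
time: 13.9
position: [0.609, -0.0552, 0.1604]
ee_rot: [-0.002, 0.174, 0.985, 0.0]
contact_force: [0.6, 0.3, 0.4]
opening: -0.0001
```

>>> {"method": "step_arm", "body": {
  "targets": [
    [[0,0,12,0,0],[0,0,12,0,0],[0,0,11,0,0],[0,0,0,0,0],[0,0,0,0,0],[0,0,-17,0,0],[0,0,-18,0,0],[0,0,0,0,0],[0,0,-30,0,0],[0,0,-40,0,0]]
  ]
}}

```text
time: 15.15
position: [0.6082, -0.0551, 0.2289]
ee_rot: [-0.004, 0.174, 0.985, 0.0]
contact_force: [1.0, 0.2, 0.5]
opening: -0.0
```

>>> {"method": "step_arm", "body": {
  "targets": [
    [[37,23,0,0,0],[37,23,0,0,0],[37,23,0,0,0],[37,23,0,0,0],[37,23,0,0,0],[37,23,0,0,0],[37,23,0,0,0],[37,23,0,0,0],[37,23,0,0,0],[37,23,0,0,0],[0,0,0,0,0],[0,0,0,0,0]]
  ]
}}

```text
time: 16.65
position: [0.3409, 0.287, 0.231]
ee_rot: [-0.001, 0.174, 0.985, -0.001]
contact_force: [0.2, 0.6, -0.3]
opening: -0.0002
```

Run:
```python
from h import *
for c in("scene","top"):
    im,W=cloud(c);cv2.imwrite(f"pics/{c}4.png",im[:,:,::-1])
    Z=W[...,2][np.hypot(W[...,0]-.573,W[...,1]+.155)<.012];print(c,np.sort(Z)[-20:].round(4))
    print(top_of(W,(.609,-.056),.03,.145,.165))
    print([(l,np.round(r["xyz"],3),round(r["score"],2)) for l in("pin_top","plunger_top","bottle") for r in place_of(l,c)])
s=sense();print(s["time"],s["position"],s["contact_force"])
```

```text
scene [0.1406 0.1407 0.1408 0.141  0.141  0.1411 0.1412 0.1413 0.1414 0.1415
 0.1415 0.1417 0.142  0.1421 0.1424 0.1424 0.1424 0.1425 0.1428 0.1438]
(313, array([ 0.6109, -0.0576,  0.1514]), array([ 0.609 , -0.0573,  0.1511]), array([0.0448, 0.0445, 0.0117]), np.float64(0.1516))
[('pin_top', array([ 0.578, -0.158,  0.139]), 0.55), ('plunger_top', array([ 0.608, -0.054,  0.153]), 0.9), ('plunger_top', array([ 0.703,  0.1  , -0.001]), 0.66), ('bottle', array([ 0.784, -0.089, -0.006]), 0.65)]
top [0.1408 0.1408 0.1413 0.1414 0.1414 0.1414 0.1416 0.1416 0.1417 0.1418
 0.1418 0.1419 0.1421 0.1422 0.1424 0.1425 0.1433 0.1434 0.1439 0.1452]
(413, array([ 0.6084, -0.0554,  0.1512]), array([ 0.6089, -0.0556,  0.1502]), array([0.0451, 0.0428, 0.0102]), np.float64(0.1514))
[('pin_top', array([ 0.572, -0.153,  0.144]), 0.54), ('plunger_top', array([ 0.607, -0.057,  0.152]), 0.63), ('bottle', array([ 0.789, -0.084,  0.   ]), 0.76), ('bottle', array([ 0.462, -0.035,  0.   ]), 0.55)]
17.05 [0.34160976 0.28706608 0.23233015] [-0.64460195  0.07567565  0.02108263]
```

View pics/top4.png

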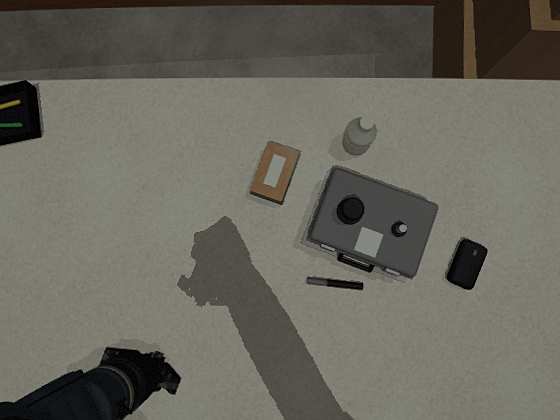

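View pics/scene4.png

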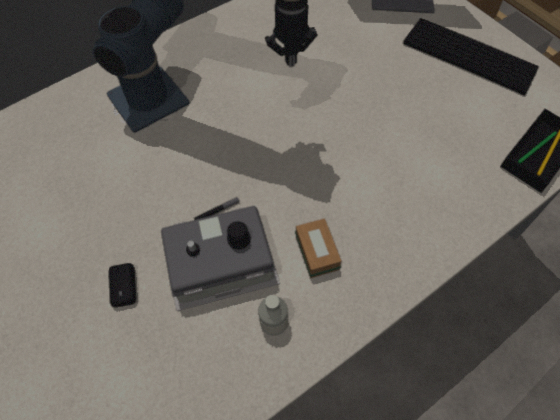

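The pin stands out: its top is at (401,228) in the top view and (191,243) in the scene view. The knob is up at (350,210) in the top view, and nothing else has moved.

```bash
python3 -c "
from bench import *
print(close_job())"
```

```text
the job is handed in; nothing more can be done
None
```

The case is sealed: I pressed the plunger nine times with the shut fingertips, releasing it fully each time. I then backed the arm well away and handed the job in at about 17 s.

- **Pin:** both cameras' depth images put its top at about 141 mm, which is fully out. That was already so after seven strokes, and two more strokes did not change it.
- **Plunger:** the knob is back up, with its top at about 151–152 mm. The highest wrist force I read while pressing was about 27 N.
- **Surroundings:** the bottle, glove box, marker and mouse look exactly where they were in the before and after pictures.
- **Disagreements:** the detection network gave the pin top as 139 mm in one view and 144 mm in the other, within its stated accuracy. It also reported a false second plunger and a false second bottle, which I ignored. The force was not read at the bottom of strokes four to nine. They were commanded like the earlier ones, within about 1 mm, and the pin's rise fits full strokes.

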